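# Third hand: press a bottle into the shaker's bottle station for clamping

## Robot

A 6-joint arm with a two-finger parallel gripper is mounted at the origin on a cart in front of the work surface, level with it; the furniture and walls round the work are solid. World frame = base frame: x ahead of the robot, y to its left, z up, the work surface at z = 0. Lengths are in mm, angles in rad, forces in N, time in s.
With the tool pointing down it reaches from about 300 to 850 mm from the base axis. Payload 4.2 kg.
Tool frame: the origin (TCP) lies at the very end of the fingers, on their centre line; the grasp point (between the pads) lies r.hold_point_z behind it (r.hold_point_z is the distance from the TCP to the grasp point, in mm); z points along the fingers, y is the direction in which the jaws open and shut (so a half turn about z gives the same grasp; the last joint's range is limited). The gripper opens to 91 mm and grips with 3 to 60 N. Pads are 32 mm wide; open, the fingers measure 118 mm over their backs; the gripper's body (76 mm by 178 mm) begins 60 mm behind the grasp point.
Start: joints at [-1.291, 0.32, 1.565, -0, 1.257, -0.02], TCP at [169.817, -549.368, 213.976] pointing down, gripper open.
Joint ranges: [-3.11, 3.11], [-0.84, 2.01], [0.21, 2.61], [-1.34, 4.49], [0.05, 2.63], [-2.56, 2.56]. Speed limits (rad/s): [2.57, 2.57, 3.14, 3.14, 3.14, 3.14].

## Interface

Orientations are given as [roll, pitch, yaw] about the fixed x, y, z axes, in that order (R = Rz(yaw) Ry(pitch) Rx(roll)).
In Python, from rig import r gives the robot as it stands.
- The arm moves only by the tool move_arm, never from a script. Its arguments are lists of equal length, an entry for each row: "translation": the shift along the world's x, y, z in mm, a list of three; "rotation": the turn, a rotation vector about the world's x, y, z in rad, a list of three. In form: {"translation": [[x, y, z], ...], "rotation": [[wx, wy, wz], ...]}. A call has 1 to 5 rows; each row shifts and turns the commanded pose from where the row before left it; what a row does not reach is not made up. A row lasts 1/8 s, in which the tool goes at most 62.5 mm and 10.7 degrees, less where a joint would pass 70% of its speed; a pose out of reach is approached as far as the arm can. A call is refused whole if a number of a shift passes 62.5 or a number of a turn 0.188, either way. A call with a gripper value outside its range is refused whole. "claw" is the opening, from -1 (shut) to 1 (fully open), so that 0 is half open, set as the call begins (left out, the last holds). The fingers move at their own pace and stop on an object; "grip_force" is the grip in N (left out, the last holds). Time passes only in rows, so rows that do not move let the fingers close. It gives the time, the measured TCP pose, the force and the opening at its end, in the units of the state.
- r.sense(): the state, without advancing time (a new reading comes with each control period).
- r.capture(name): name is "scene" or "top"; returns a dict with "image" (420x560x3 uint8, red, green, blue), "fx", "fy", "cx", "cy" (pixels), "T" (4x4, takes a point from camera to world coordinates). Camera axes: x right, y down, z forward; pixel columns grow to the right and rows downward; lengths in mm; the calibration is good to about 2 mm. A picture is of the moment at which its call begins. There is no depth.
- r.sign_off(): hands the job in, once; it reports no verdict.
The state is a dict: "t": time; "q": joint angles; "joint_velocities": joint speeds; "joint_efforts": joint torques, N m; "tcp_pos": TCP position; "tcp_rot": TCP orientation; "contact_force": force on the tool from outside, world axes, zero at the start; "ft_torque": the same for the moment, N m; "width": opening from 0.0 (shut) to 1.0 (fully open).
Only numpy, scipy, OpenCV 4.12 (cv2) and the standard library are available. Lean on these libraries where they do the work, as an engineer would, in place of code of your own. Each camera call takes 0.05 s, during which the arm holds its last target.

## Task

Take the blue-capped bottle that stands nearest to you on the worktop and load it into the bottle station so that I can screw on the front clamp half: stand it on the front of the sprung foot plate, press it straight down until the foot plate is fully down, and keeping it down slide it back under the lip into the V. Finish there without letting go: your program ends while you still hold the bottle upright, the foot plate fully down, and push it into the V with a steady 10 N or so (at least 5 N, at most 17 N), because I need both hands for the thumb screws. Leave the small bottle, the flask and the clamp half where they are.

Things in the scene. Friction and masses are not known exactly. Their poses are not given: they have to be found in the camera images.
- bottle_center (a point): Centre of the bottle, half-way up (69 mm above its underside), z up along it. Round clear bottle with a blue screw cap, 138 mm tall, 0.28 to 0.42 kg: body 69 mm in diameter up to 88 mm above the underside; shoulder and cap above it, to be grasped across 49 mm anywhere from 90 to 138 mm. It starts upright on the worktop. The other, small bottle is only 104 mm tall.
- bottle: The same bottle; origin at the centre of its underside, z up.
- station: Bottle station of a shaker, fixed on the worktop: aluminium base plate 170 x 120 x 10 mm, on it a white sprung foot plate and an upright 130 mm high with a rubber-lined V back rest and a lip at its top. Origin: centre of the underside of the base plate, z up; +x points from the open front over the foot plate to the back rest (the way the bottle is slid and pushed), y across.
- load (a point): Point on the top of the raised foot plate (station x = -20 mm, y = 0, z = 40 mm) where the bottle stands clear of the lip and the back rest, 35 mm in front of its seat. The foot plate reaches from station x = -59 to 49 mm and y = -38 to 38 mm.
- seat (a point): Point where the centre of the bottle's underside lies when it is home: touching both faces of the V, foot plate fully down (station x = 15 mm, y = 0, z = 30 mm).
- foot_plate (a joint): Foot plate travel in m: 0 = up (top at z = 40 mm), 0.010 = fully down on its stop (top at z = 30 mm). A spring pushes it up: 6 N to start it, 10 N fully down, more than the bottle's weight (so the hand adds about 6 N). It is slippery acetal: a bottle pressed on it slides with 1 to 2 N.
- backrest: The V back rest on the station, rigid, its faces 120 degrees to each other, from 48 to 108 mm above the worktop; its frame is the station's. Each face bears 0.58 of the push. Two lugs beside it, up to 58 mm from the middle and 92 mm high, take the thumb screws later.
- small_bottle: Bystander: small blue-capped bottle, 56 mm in diameter and 104 mm tall; origin at the centre of its underside.
- flask: Bystander: conical flask with a plug, 63 mm in diameter and 138 mm tall; origin at the centre of its underside.
- clamp_half: Bystander: the loose front clamp half, an aluminium half ring 20 mm high and 122 mm long with two thumb screws, lying on the worktop; origin at the middle of the ring on the worktop.
- lip (a point): Middle of the front edge of the lip's underside: station x = 44 mm, y = 0, z = 121.5 mm; the lip is 24 mm wide and 5 mm thick. It stops the bottle's shoulder unless the foot plate is at least 7 mm down; with the foot plate fully down 3 mm remain between shoulder and lip. The cap of the seated bottle stays 4 mm in front of it.
Not all that is in view belongs to the job. Leave any purple or yellow look-alike of the bottle alone.

How it is judged:
By the outcome, as a careful person would: the job done as asked, in the order asked, and still so for the second after the job is handed in, while the arm keeps its last pose, push and grip.
It also fails if it takes over 51 s, if anything falls off the work surface, if the arm or the gripper's body presses on something with over 40 N, if the wrist force passes 120 N, or if a joint passes its speed limit or range.

## Working session

There is one attempt and no reset: what is moved stays moved. The work goes in short steps, Python scripts to look and compute and a tool call to move; the robot and the scene stay as the last step left them, time stands still between calls to the robot, and variables do not carry over. Pictures are saved under pics/ and viewed, and the job is handed in when it is done.

Besides the shell and the picture viewer there is one more tool, called after "Emit:" as name(argument=value, ...) on one line, values as JSON. move_arm: Moves the arm, as the interface text tells. Its arguments: {"type":"object","properties":{"translation":{"type":"array"},"rotation":{"type":"array"},"claw":{"type":"number"},"grip_force":{"type":"number"}},"required":["translation","rotation"]}

```bash
ls; mkdir -p pics; python3 - <<'E'
from rig import r
import cv2,numpy as np
s=r.sense();print({k:np.round(v,3).tolist() for k,v in s.items()}, r.hold_point_z)
for n in("scene","top"):
    c=r.capture(n);print(n,c["fx"],c["fy"],c["cx"],c["cy"],np.round(c["T"],4).tolist())
    np.save(f"pics/{n}0_T.npy",c["T"]);cv2.imwrite(f"pics/{n}0.png",c["image"][:,:,::-1])
E
```

```text
pics
{'t': 0.0, 'q': [-1.291, 0.32, 1.566, -0.0, 1.257, -0.02], 'joint_velocities': [0.0, 0.0, -0.0, -0.0, 0.0, 0.001], 'joint_efforts': [-0.001, -41.245, -23.197, 0.073, 0.046, -0.0], 'tcp_pos': [169.66, -548.844, 213.106], 'tcp_rot': [-3.14, -0.0, 0.3], 'contact_force': [0.941, 0.237, -0.147], 'ft_torque': [0.046, 0.02, 0.046], 'width': 0.999} 18.8
scene 531.8527835519271 531.8527835519271 289.85309463376757 206.1457356726985 [[-0.4668, -0.5818, 0.666, -571.1119], [-0.8841, 0.3257, -0.3352, 511.5837], [-0.0219, -0.7453, -0.6664, 1170.0412], [0.0, 0.0, 0.0, 1.0]]
top 483.6279332422389 483.6279332422389 271.5849042307914 210.64882684104452 [[0.0385, -0.9761, 0.2139, 210.2896], [-0.9992, -0.0389, 0.0024, -23.2068], [0.006, -0.2138, -0.9769, 1478.051], [0.0, 0.0, 0.0, 1.0]]
```

View pics/scene0.png

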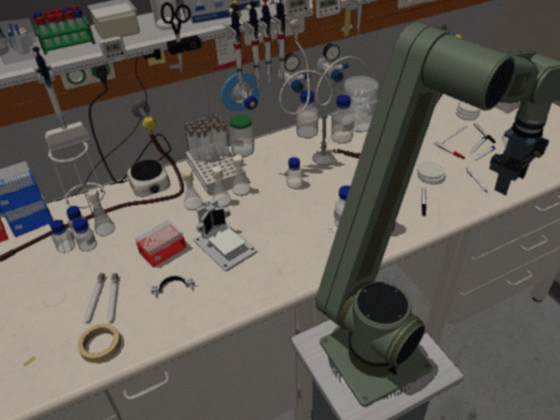

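View pics/top0.png

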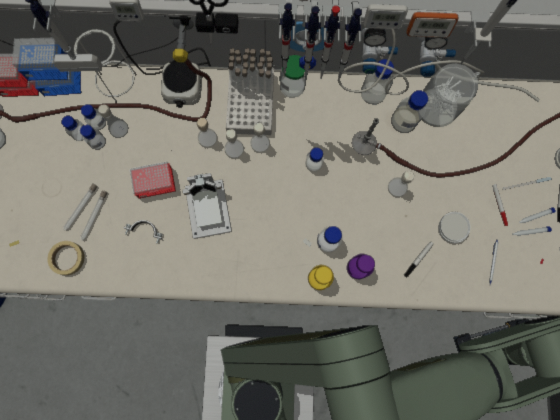

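```bash
python3 - <<'E'
import cv2,numpy as np
a=cv2.imread("pics/top0.png");b=cv2.imread("pics/scene0.png")
cv2.imwrite("pics/z1.png",np.hstack([cv2.resize(a[160:250,170:260],None,fx=4.4,fy=4.4,interpolation=cv2.INTER_CUBIC),cv2.resize(b[190:280,180:270],None,fx=4.4,fy=4.4,interpolation=cv2.INTER_CUBIC)]))
cv2.imwrite("pics/z2.png",np.hstack([cv2.resize(a[210:300,290:380],None,fx=4.4,fy=4.4,interpolation=cv2.INTER_CUBIC),cv2.resize(b[165:255,310:400],None,fx=4.4,fy=4.4,interpolation=cv2.INTER_CUBIC)]))
E
```

```text
(no output)
```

View pics/z1.png

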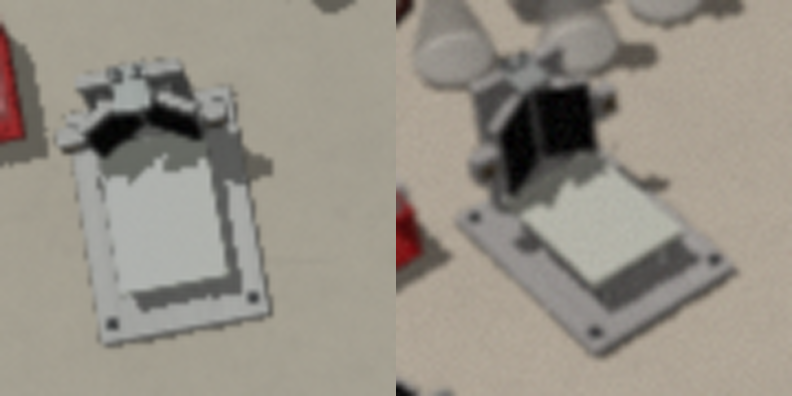

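View pics/z2.png

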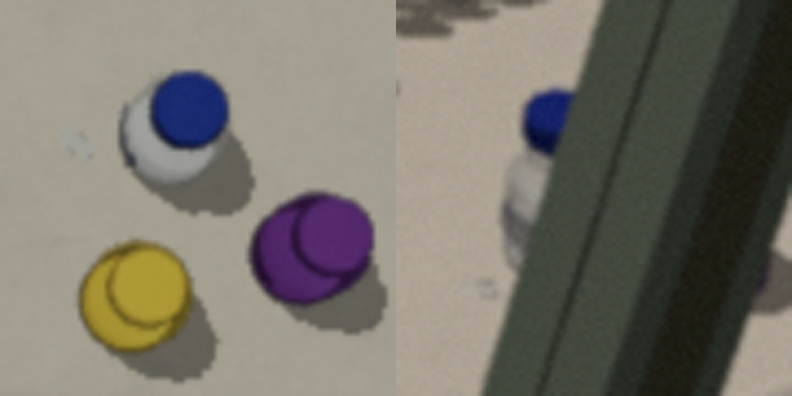

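```bash
cat > h.py <<'E'
import cv2,numpy as np
K={"scene":(531.8527835519271,289.85309463376757,206.1457356726985),"top":(483.6279332422389,271.5849042307914,210.64882684104452)}
T={n:np.load(f"pics/{n}0_T.npy") for n in K}
def ray(n,u,v):
    f,cx,cy=K[n];d=T[n][:3,:3]@np.array([(u-cx)/f,(v-cy)/f,1]);return T[n][:3,3],d/np.linalg.norm(d)
def plane(n,u,v,z):
    o,d=ray(n,u,v);return o+d*(z-o[2])/d[2]
def tri(p1,p2):
    o1,d1=ray("top",*p1);o2,d2=ray("scene",*p2)
    A=np.stack([d1,-d2],1);t=np.linalg.lstsq(A,o2-o1,rcond=None)[0]
    a=o1+t[0]*d1;b=o2+t[1]*d2;return (a+b)/2,np.linalg.norm(a-b)
def proj(n,p):
    f,cx,cy=K[n];c=T[n][:3,:3].T@(np.asarray(p)-T[n][:3,3]);return f*c[0]/c[2]+cx,f*c[1]/c[2]+cy
E
python3 - <<'E'
from h import *
a=cv2.imread("pics/top0.png");b=cv2.imread("pics/scene0.png")
def z(px,ox,oy,x0=0): return ((px[0]-x0)/4.4+ox-0.4,px[1]/4.4+oy-0.4)
for nm,p,q in [("FL base",(105,346),(458,217)),("FR base",(270,315),(600,355)),("holeL",(112,323),(475,217)),("holeR",(252,297),(595,331))]:
    t=z(p,170,160);s=z(q,180,190,396)
    print(nm,np.round(plane("top",*t,10),1),np.round(plane("scene",*s,10),1))
# foot mask & caps
for n,im,(x0,y0,x1,y1) in (("top",a,(170,160,260,250)),("scene",b,(180,190,270,280))):
    c=im[y0:y1,x0:x1].astype(int)
    print(n,"bright max",c.min(2).max(), np.percentile(c.min(2),[50,80,90,95]))
    thr=195 if n=="top" else 200
    print(im[220,200:215].tolist() if n=="top" else im[245,220:235].tolist())
for n,im in (("top",a),("scene",b)):
    hsv=cv2.cvtColor(im,cv2.COLOR_BGR2HSV)
    m=cv2.inRange(hsv,(108,120,60),(125,255,255))
    for ct in cv2.findContours(m,0,1)[0]:
        if 60<cv2.contourArea(ct)<1000:
            e=cv2.fitEllipse(ct);print(n,np.round(e[0],1),np.round(e[1],1),np.round(plane(n,*e[0],138),0),np.round(plane(n,*e[0],104),0))
E
```

```text
FL base [435.6 216.4  10. ] [599.1 257.3  10. ]
FR base [462.  102.8  10. ] [432.4 219.6  10. ]
holeL [452.  212.7  10. ] [593.3 246.9  10. ]
holeR [474.3 116.1  10. ] [453.5 214.3  10. ]
top bright max 175 [144. 146. 161. 173.]
[[174, 177, 174], [173, 177, 174], [174, 177, 175], [174, 178, 175], [174, 177, 175], [174, 177, 174], [174, 177, 175], [174, 177, 175], [173, 178, 175], [174, 178, 176], [174, 178, 175], [173, 177, 174], [172, 177, 174], [173, 177, 175], [173, 178, 175]]
scene bright max 173 [147. 150. 151. 164.]
[[169, 181, 181], [169, 180, 181], [171, 183, 182], [170, 179, 179], [168, 178, 178], [169, 180, 181], [166, 177, 177], [167, 179, 179], [166, 177, 178], [167, 177, 178], [169, 179, 180], [167, 178, 178], [167, 178, 178], [168, 179, 178], [168, 179, 178]]
top [332.6 234.6] [15.4 15.7] [ 442. -194.  138.] [ 448. -198.  104.]
top [316.2 153.5] [11.1 12.1] [ 679. -143.  138.] [ 691. -146.  104.]
top [ 86.1 130.2] [10.2 11.7] [724. 534. 138.] [737. 548. 104.]
top [ 67.5 121.1] [10.1 11.2] [750. 592. 138.] [764. 607. 104.]
top [ 86.7 109.8] [10.3 11.3] [788. 540. 138.] [802. 554. 104.]
top [419.   98.2] [14.7 16.5] [ 866. -448.  138.] [ 882. -459.  104.]
top [59.8 83.4] [24.2 42.7] [869. 630. 138.] [886. 647. 104.]
top [42.8 73.3] [12.9 49.9] [900. 686. 138.] [917. 704. 104.]
scene [ 77.4 221.7] [ 9.6 13.3] [698. 553. 138.] [740. 555. 104.]
scene [344.2 190.6] [ 8.  10.9] [ 443. -183.  138.] [ 476. -205.  104.]
scene [343.   98.4] [ 7.2 12.5] [ 899. -465.  138.] [ 947. -497.  104.]
```

```bash
python3 - <<'E'
from h import *
a=cv2.imread("pics/top0.png");b=cv2.imread("pics/scene0.png")
out=[]
for n,im,(x0,y0,x1,y1),thr in (("top",a,(170,160,260,250),168),("scene",b,(180,190,270,280),159)):
    m=np.zeros(im.shape[:2],np.uint8)
    m[y0:y1,x0:x1]=(im[y0:y1,x0:x1].min(2)>=thr)*255
    m=cv2.morphologyEx(m,cv2.MORPH_OPEN,np.ones((3,3)))
    c=max(cv2.findContours(m,0,1)[0],key=cv2.contourArea)
    ap=cv2.approxPolyDP(c,2.0,True)[:,0]
    print(n,cv2.contourArea(c),ap.tolist())
    print(np.round([plane(n,*p,40)[:2] for p in ap],0).tolist())
    v=im.copy();cv2.drawContours(v,[c],-1,(0,0,255),1)
    out.append(cv2.resize(v[y0:y1,x0:x1],None,fx=4.4,fy=4.4,interpolation=0))
cv2.imwrite("pics/m1.png",np.hstack(out))
E
```

```text
top 523.0 [[195, 201], [197, 225], [219, 221], [216, 199], [203, 199], [199, 203]]
[[546.0, 215.0], [472.0, 204.0], [487.0, 138.0], [555.0, 152.0], [553.0, 191.0], [540.0, 203.0]]
scene 391.0 [[230, 230], [211, 238], [223, 252], [242, 242]]
[[551.0, 153.0], [547.0, 217.0], [476.0, 207.0], [486.0, 142.0]]
```

View pics/m1.png

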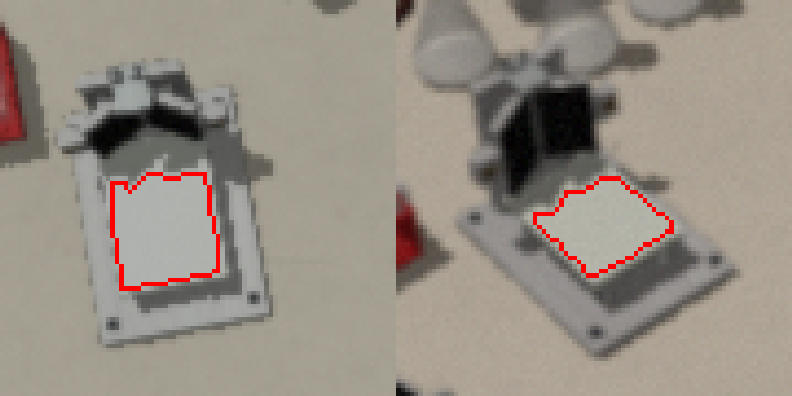

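```bash
cat >> h.py <<'E'
def edge(im,p,q,w=3.0,n=15,trim=.12):
    """line fit of strongest gradient near segment pq; returns (point,dir)"""
    g=cv2.cvtColor(im,cv2.COLOR_BGR2GRAY).astype(np.float32)
    p=np.array(p,float);q=np.array(q,float);d=(q-p)/np.linalg.norm(q-p);nn=np.array([-d[1],d[0]])
    s=np.arange(-w,w+.01,.25);pts=[]
    for t in np.linspace(trim,1-trim,n):
        c=p+t*(q-p);xy=c+s[:,None]*nn
        v=cv2.remap(g,xy[:,0].astype(np.float32)[None],xy[:,1].astype(np.float32)[None],cv2.INTER_LINEAR)[0]
        dv=np.abs(np.gradient(cv2.GaussianBlur(v[None],(1,5) if 0 else (5,1),0)[0]))
        wt=np.where(dv>.5*dv.max(),dv,0);k=dv.argmax();wt[np.abs(np.arange(len(s))-k)>4]=0
        pts.append(c+nn*(wt@s/wt.sum()))
    l=cv2.fitLine(np.array(pts,np.float32),cv2.DIST_HUBER,0,.01,.01).ravel()
    return l[2:],l[:2]
def inter(a,b):
    t=np.linalg.solve(np.stack([a[1],-b[1]],1),b[0]-a[0]);return a[0]+t[0]*a[1]
E
python3 - <<'E'
from h import *
im={"top":cv2.imread("pics/top0.png"),"scene":cv2.imread("pics/scene0.png")}
z=lambda x,y,ox,oy,x0=0:((x-x0)/4.4+ox-.4,y/4.4+oy-.4)
t=lambda x,y:z(x,y,170,160); s=lambda x,y:z(x,y,180,190,396)
E={}
# foot: front, left(+y), right(-y)
def foot(n,F,L,R):
    f,l,rr=[edge(im[n],*e,w=2.2) for e in (F,L,R)]
    return inter(f,l),inter(f,rr),l,rr
T1=foot("top",(t(120,294),t(225,276)),(t(107,185),t(120,290)),(t(209,165),t(226,275)))
S1=foot("scene",(s(597,285),s(683,238)),(s(527,214),s(597,285)),(s(613,172),s(683,238)))
print("foot px",T1[0],T1[1],S1[0],S1[1])
for i in (0,1): print("foot corner tri",*[np.round(x,1) for x in tri(T1[i],S1[i])],"planes40",np.round(plane("top",*T1[i],40),1),np.round(plane("scene",*S1[i],40),1))
def base(n,F,L,R):
    f,l,rr=[edge(im[n],*e,w=2.2) for e in (F,L,R)]
    return inter(f,l),inter(f,rr)
# base front in top: top edge vs lower edge
bt=base("top",(t(105,344),t(270,313)),(t(82,170),t(104,340)),(t(236,95),t(268,310)))
bs=base("scene",(s(600,350),s(735,266)),(s(460,220),s(600,350)),(s(615,158),s(735,266)))
for i in (0,1): print("base tri",*[np.round(x,1) for x in tri(bt[i],bs[i])],np.round(plane("top",*bt[i],10),1),np.round(plane("scene",*bs[i],10),1))
def fit(Lp,Rp,x0,y0):
    d=Lp-Rp; yaw=np.arctan2(-d[0],d[1]); m=(Lp+Rp)/2; X=np.array([np.cos(yaw),np.sin(yaw)])
    return m[:2]-x0*X, yaw, np.linalg.norm(d)
for n,c in(("top",T1),("scene",S1)): print(n,"foot->origin",fit(plane(n,*c[0],40)[:2],plane(n,*c[1],40)[:2],-59,0))
for n,c in(("top",bt),("scene",bs)): print(n,"base->origin",fit(plane(n,*c[0],10)[:2],plane(n,*c[1],10)[:2],-85,0))
E
```

```text
foot px [197.282   226.32773] [221.25244 222.07799] [224.30702 254.44281] [244.9862  242.07993]
foot corner tri [469.6 204.9  34. ] 3.1 planes40 [467.7 202.7  40. ] [465.2 207.7  40. ]
foot corner tri [484.9 132.4  36. ] 1.8 planes40 [483.7 131.2  40. ] [481.7 134.4  40. ]
base tri [438.3 217.6   6.1] 1.6 [438.1 217.7  10. ] [434.4 217.9  10. ]
base tri [463.1 105.9   9.9] 3.3 [462.2 104.4  10. ] [464.1 107.2  10. ]
top foot->origin (array([533.28149658, 179.74431488]), np.float64(0.2191237909759499), np.float64(73.23741639579845))
scene foot->origin (array([531.01617416, 184.09608304]), np.float64(0.22222901897731123), np.float64(75.14986325342316))
top base->origin (array([533.29926854, 178.74740972]), np.float64(0.2098374056282407), np.float64(115.7662195873511))
scene base->origin (array([531.31265376, 184.61714515]), np.float64(0.26247486434632034), np.float64(114.59751406833271))
```

Emit:
move_arm(translation=[[35,50,0],[35,50,0],[35,50,0],[35,50,0],[35,50,0]], rotation=[[0,0,-0.08],[0,0,0],[0,0,0],[0,0,0],[0,0,0]])

```text
t: 0.72
tcp_pos: [345.5, -297.6, 213.8]
tcp_rot: [-3.142, -0.0, 0.219]
contact_force: [0.5, -0.2, 1.3]
width: 1.003
```

Emit:
move_arm(translation=[[35,50,0],[35,50,0],[35,50,0],[0,50,0],[0,50,0]], rotation=[[0,0,0],[0,0,0],[0,0,0],[0,0,0],[0,0,0]])

```text
t: 1.35
tcp_pos: [449.7, -47.6, 213.5]
tcp_rot: [-3.141, 0.001, 0.22]
contact_force: [0.5, -0.5, -0.6]
width: 1.001
```

Emit:
move_arm(translation=[[0,50,0],[0,50,0],[0,50,0],[0,50,0],[0,40,0]], rotation=[[0,0,0],[0,0,0],[0,0,0],[0,0,0],[0,0,0]])

```text
t: 1.98
tcp_pos: [449.3, 192.4, 213.7]
tcp_rot: [3.141, 0.001, 0.221]
contact_force: [1.1, -0.4, 0.3]
width: 1.0
```

```bash
python3 - <<'E'
from rig import r
from h import *
s=r.sense();print({k:np.round(v,3).tolist() for k,v in s.items()})
im={}
for n in("scene","top"):
    im[n]=r.capture(n)["image"][:,:,::-1].copy();cv2.imwrite(f"pics/{n}1.png",im[n])
for n in im:
    m=cv2.inRange(cv2.cvtColor(im[n],cv2.COLOR_BGR2HSV),(108,120,60),(125,255,255))
    for ct in cv2.findContours(m,0,1)[0]:
        if 50<cv2.contourArea(ct)<1000: e=cv2.fitEllipse(ct);print(n,np.round(e[0],1),np.round(e[1],1),cv2.boundingRect(ct))
cv2.imwrite("pics/z3.png",np.hstack([cv2.resize(im["top"][200:290,290:380],None,fx=4.4,fy=4.4,interpolation=cv2.INTER_CUBIC),cv2.resize(im["scene"][165:255,310:400],None,fx=4.4,fy=4.4,interpolation=cv2.INTER_CUBIC)]))
cv2.imwrite("pics/s1.png",im["scene"])
E
```

```text
{'t': 1.975, 'q': [0.381, 0.184, 1.752, -0.0, 1.205, 1.731], 'joint_velocities': [0.616, 0.183, -0.229, -0.008, 0.049, 0.617], 'joint_efforts': [-2.307, -34.773, -21.989, 0.152, -0.029, -0.483], 'tcp_pos': [449.334, 192.446, 213.66], 'tcp_rot': [3.141, 0.001, 0.221], 'contact_force': [1.131, -0.408, 0.271], 'ft_torque': [0.005, -0.018, 0.024], 'width': 1.0}
scene [ 76.2 218.8] [12.3 25.6] (67, 207, 19, 25)
scene [214.2  15.4] [ 5.1 38.2] (200, 11, 29, 9)
top [332.6 234.6] [15.6 15.7] (325, 227, 16, 16)
top [316.1 153.6] [11.3 11.9] (310, 148, 13, 12)
top [ 86.2 130.4] [10.7 11.6] (81, 125, 12, 12)
top [ 67.4 121.2] [10.3 11.3] (62, 116, 12, 12)
top [ 86.7 109.8] [10.2 11.2] (81, 105, 12, 11)
top [419.   98.3] [15.  16.6] (410, 91, 18, 16)
top [60.3 83.8] [23.5 42.6] (36, 72, 45, 24)
top [43.1 73.4] [12.7 50.3] (18, 65, 50, 16)
```

View pics/z3.png

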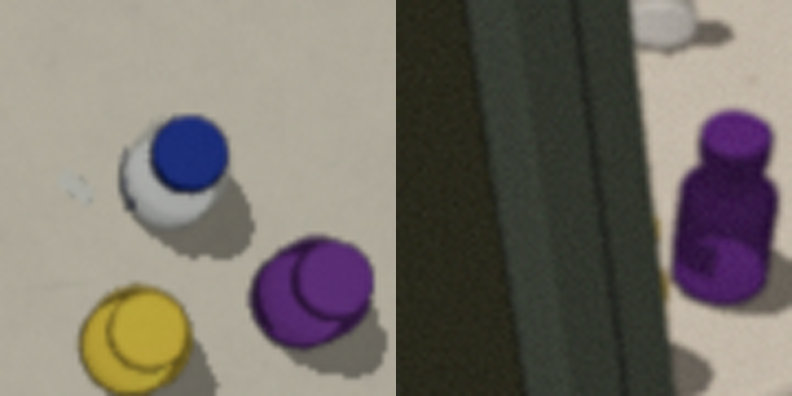

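View pics/s1.png

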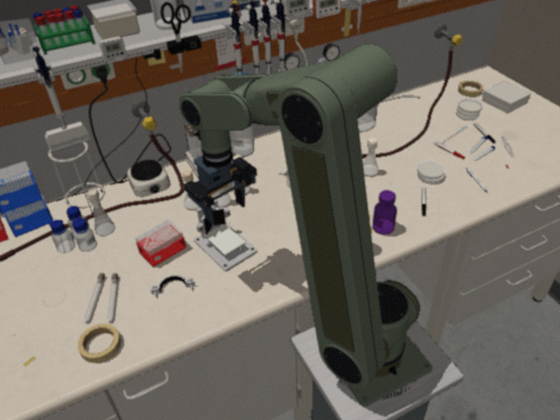

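```bash
python3 - <<'E'
from h import *
b=cv2.imread("pics/scene0.png")
m=cv2.inRange(cv2.cvtColor(b,cv2.COLOR_BGR2HSV),(105,90,40),(128,255,255))[165:255,310:400]
for y in range(15,40):
    x=np.where(m[y])[0]
    if len(x):print(y+165,x.min()+310,x.max()+310)
for v in(186.5,188,189.5):
  for u in (345.8,346.8): print(u,v,*[np.round(x,1) for x in tri((332.6,234.6),(u,v))])
print(plane("top",332.6,234.6,138))
P=plane("top",332.6,234.6,138)
c=[proj("scene",P+[24.5*np.cos(a),24.5*np.sin(a),0]) for a in np.linspace(0,6.28,60)]
print("predicted lid in scene: min/max",np.min(c,0),np.max(c,0))
a=cv2.imread("pics/top1.png")
h=cv2.cvtColor(a,cv2.COLOR_BGR2HSV)
for nm,lo,hi in(("purple",(135,80,40),(160,255,255)),("yellow",(20,120,80),(32,255,255))):
    ct=max(cv2.findContours(cv2.inRange(h,lo,hi)[200:300,290:400],0,1)[0],key=cv2.contourArea)
    x,y,w,hh=cv2.boundingRect(ct);print(nm,x+290,y+200,w,hh)
print("purple cap",plane("top",366,263,138),"yellow cap",plane("top",324,275,138))
# bottle underside from foot outline: body bottom left extremes; scan gray vs table
E
```

```text
186 343 349
187 341 349
188 340 349
189 340 349
190 340 348
191 340 348
192 339 348
193 340 347
194 340 347
195 340 347
196 340 346
197 341 346
198 342 345
199 344 345
345.8 186.5 [ 440.8 -189.6  152.1] 5.6
346.8 186.5 [ 440.  -190.8  152.3] 2.7
345.8 188 [ 442.  -190.6  145. ] 5.4
346.8 188 [ 441.1 -191.8  145.3] 2.4
345.8 189.5 [ 443.1 -191.6  137.9] 5.2
346.8 189.5 [ 442.3 -192.8  138.2] 2.2
[ 441.67895774 -193.76728366  138.        ]
predicted lid in scene: min/max [339.3613943  184.38718802] [355.72794837 194.8753246 ]
purple 348 255 27 24
yellow 308 265 26 25
purple cap [ 365.53734589 -287.34437019  138.        ] yellow cap [ 327.86731954 -171.35508301  138.        ]
```

Emit:
move_arm(translation=[[0,-55,0],[0,-55,0],[-2,-55,0],[-2,-55,0],[-2,-55,0]], rotation=[[0,0,0],[0,0,0],[0,0,0],[0,0,0],[0,0,0]])

```text
t: 2.7
tcp_pos: [442.8, -86.8, 213.9]
tcp_rot: [3.141, 0.0, 0.219]
contact_force: [0.5, 0.5, 0.4]
width: 1.0
```

Emit:
move_arm(translation=[[-2,-55,0],[0,-54,0],[0,0,0],[0,0,0],[0,0,0]], rotation=[[0,0,0],[0,0,0],[0,0,0],[0,0,0],[0,0,0]])

```text
t: 3.32
tcp_pos: [441.6, -192.3, 213.9]
tcp_rot: [-3.141, 0.0, 0.221]
contact_force: [0.1, -0.1, 0.1]
width: 1.0
```

```bash
python3 - <<'E'
from rig import r
from h import *
s=r.sense();print(np.round(s["tcp_pos"],1),s["tcp_rot"],s["contact_force"])
im=[r.capture(n)["image"][:,:,::-1].copy() for n in("top","scene")]
cv2.imwrite("pics/z4.png",np.hstack([cv2.resize(im[0][180:290,270:380],None,fx=3.6,fy=3.6),cv2.resize(im[1][145:255,290:400],None,fx=3.6,fy=3.6)]))
E
```

```text
[ 441.6 -192.3  213.9] [-3.14115196e+00  3.04940589e-04  2.21217907e-01] [ 0.06759157 -0.05985946  0.11883187]
```

View pics/z4.png

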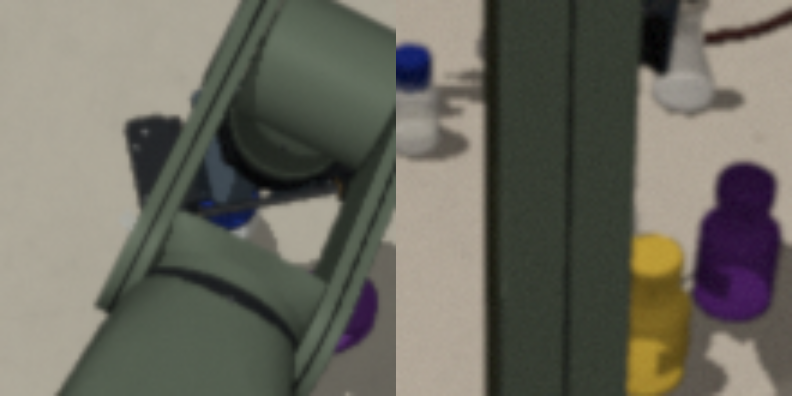

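Both views are blocked by the arm here; the cap peeks out below the gripper where expected. Descend carefully.

Emit:
move_arm(translation=[[0,0,-30],[0,0,-30],[0,0,-20],[0,0,-20],[0,0,-10]], rotation=[[0,0,0],[0,0,0],[0,0,0],[0,0,0],[0,0,0]])

```text
t: 4.05
tcp_pos: [441.5, -192.4, 103.1]
tcp_rot: [-3.141, 0.001, 0.221]
contact_force: [-0.1, 0.4, 0.8]
width: 1.002
```

Emit:
move_arm(translation=[[0,0,-8],[0,0,0],[0,0,0],[0,0,0]], rotation=[[0,0,0],[0,0,0],[0,0,0],[0,0,0]])

```text
t: 4.55
tcp_pos: [442.2, -193.6, 96.5]
tcp_rot: [3.141, -0.001, 0.22]
contact_force: [0.1, 0.1, -0.7]
width: 1.001
```

Emit:
move_arm(translation=[[0,0,0],[0,0,0],[0,0,0],[0,0,0],[0,0,0]], rotation=[[0,0,0],[0,0,0],[0,0,0],[0,0,0],[0,0,0]], claw=-0.2, grip_force=30)

```text
t: 5.18
tcp_pos: [441.8, -193.5, 96.0]
tcp_rot: [3.141, 0.0, 0.22]
contact_force: [0.7, -1.0, 0.6]
width: 0.531
```

Emit:
move_arm(translation=[[0,0,0],[0,0,0],[0,0,0],[0,0,0],[0,0,0]], rotation=[[0,0,0],[0,0,0],[0,0,0],[0,0,0],[0,0,0]], claw=-1)

```text
t: 5.8
tcp_pos: [441.9, -193.4, 96.0]
tcp_rot: [3.141, -0.0, 0.22]
contact_force: [0.7, -1.0, -0.7]
width: 0.534
```

Emit:
move_arm(translation=[[0,0,0],[0,0,0],[0,0,10],[0,0,20],[0,0,30]], rotation=[[0,0,0],[0,0,0],[0,0,0],[0,0,0],[0,0,0]], grip_force=55)

```text
t: 6.42
tcp_pos: [440.7, -192.7, 155.9]
tcp_rot: [-3.139, 0.003, 0.22]
contact_force: [0.7, 0.0, -3.8]
width: 0.531
```

Emit:
move_arm(translation=[[0,0,30],[0,0,10],[0,0,0],[0,0,0],[0,0,0]], rotation=[[0,0,0],[0,0,0],[0,0,0],[0,0,0],[0,0,0]])

```text
t: 7.05
tcp_pos: [441.2, -193.0, 194.8]
tcp_rot: [-3.14, 0.002, 0.22]
contact_force: [-0.3, -0.4, -4.0]
width: 0.525
```

```bash
python3 - <<'E'
from rig import r
from h import *
s=r.sense();print(np.round(s["tcp_pos"],1),np.round(s["tcp_rot"],3),np.round(s["contact_force"],2),np.round(s["ft_torque"],3),s["width"])
im=[r.capture(n)["image"][:,:,::-1].copy() for n in("top","scene")]
cv2.imwrite("pics/z5.png",np.hstack([cv2.resize(im[0][160:290,240:370],None,fx=3,fy=3),cv2.resize(im[1][125:255,270:400],None,fx=3,fy=3)]))
E
```

```text
[ 441.2 -193.   194.8] [-3.14e+00  2.00e-03  2.20e-01] [-0.31 -0.36 -4.01] [-0.007  0.026 -0.03 ] 0.5247142948640678
```

View pics/z5.png

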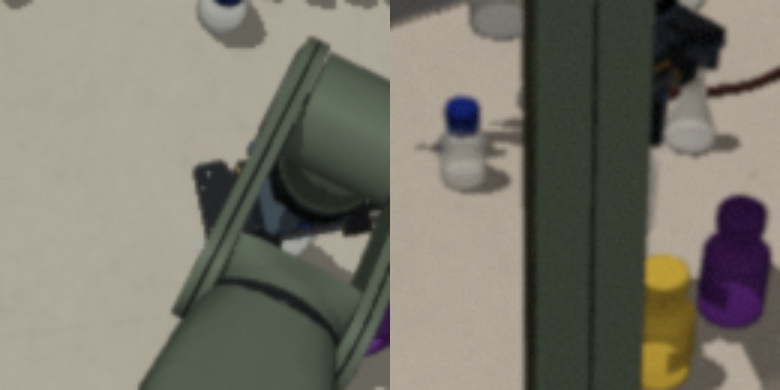

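Emit:
move_arm(translation=[[4,30,0],[8,45,0],[8,50,0],[9,50,0],[9,50,0]], rotation=[[0,0,0],[0,0,0],[0,0,0],[0,0,0],[0,0,0]])

```text
t: 7.78
tcp_pos: [479.9, 33.2, 195.8]
tcp_rot: [3.141, 0.0, 0.22]
contact_force: [1.2, -0.4, -4.2]
width: 0.531
```

Emit:
move_arm(translation=[[9,50,0],[9,45,0],[9,30,0],[6,21,0],[0,0,0]], rotation=[[0,0,0],[0,0,0],[0,0,0],[0,0,0],[0,0,0]])

```text
t: 8.4
tcp_pos: [513.1, 178.4, 195.5]
tcp_rot: [3.141, 0.001, 0.221]
contact_force: [-0.3, 0.3, -3.4]
width: 0.532
```

Emit:
move_arm(translation=[[0,0,-20],[0,0,-20],[0,0,-5],[0,0,0],[0,0,0]], rotation=[[0,0,0],[0,0,0],[0,0,0],[0,0,0],[0,0,0]])

```text
t: 9.02
tcp_pos: [513.4, 177.5, 151.9]
tcp_rot: [3.142, -0.002, 0.219]
contact_force: [0.5, 0.3, -3.8]
width: 0.53
```

```bash
python3 - <<'E'
from rig import r
from h import *
s=r.sense();print(np.round(s["tcp_pos"],1),np.round(s["tcp_rot"],3),np.round(s["contact_force"],2),np.round(s["ft_torque"],3),s["width"])
im=[r.capture(n)["image"][:,:,::-1].copy() for n in("top","scene")]
cv2.imwrite("pics/top2.png",im[0]);cv2.imwrite("pics/scene2.png",im[1])
cv2.imwrite("pics/z6.png",np.hstack([cv2.resize(im[0][150:250,160:260],None,fx=4,fy=4),cv2.resize(im[1][180:280,170:270],None,fx=4,fy=4)]))
E
```

```text
[513.4 177.5 151.9] [ 3.142e+00 -2.000e-03  2.190e-01] [ 0.52  0.35 -3.76] [-0.009  0.014  0.028] 0.5298882720805921
```

View pics/z6.png

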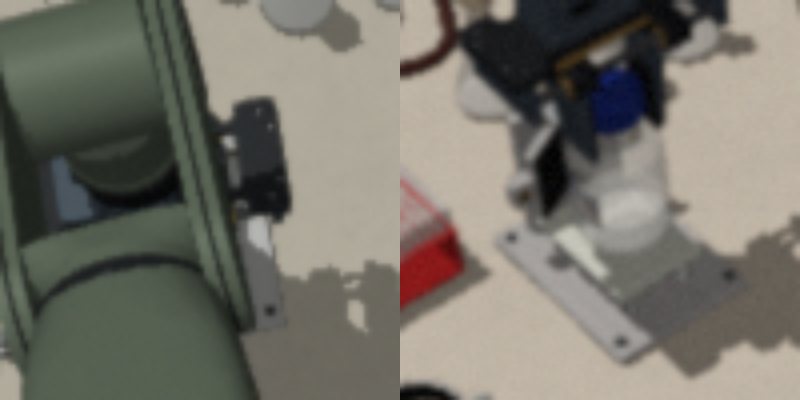

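```bash
python3 - <<'E'
from h import *
im=cv2.imread("pics/scene2.png")
def ov(im,off,z,rad=34.5,col=(0,0,255)):
    c=np.array([proj("scene",np.array([513.4,177.5,z])+off+[rad*np.cos(a),rad*np.sin(a),0]) for a in np.linspace(0,6.28,80)])
    c=((c-[185,185]+.5)*8).astype(int);cv2.polylines(im,[c],True,col,1)
v=cv2.resize(im[185:260,185:270],None,fx=8,fy=8,interpolation=cv2.INTER_CUBIC)
ov(v,np.zeros(3),55);ov(v,np.zeros(3),55+88,col=(0,255,0));ov(v,np.zeros(3),55+138,24.5,(255,255,0))
cv2.imwrite("pics/z7.png",v)
E
```

```text
(no output)
```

View pics/z7.png

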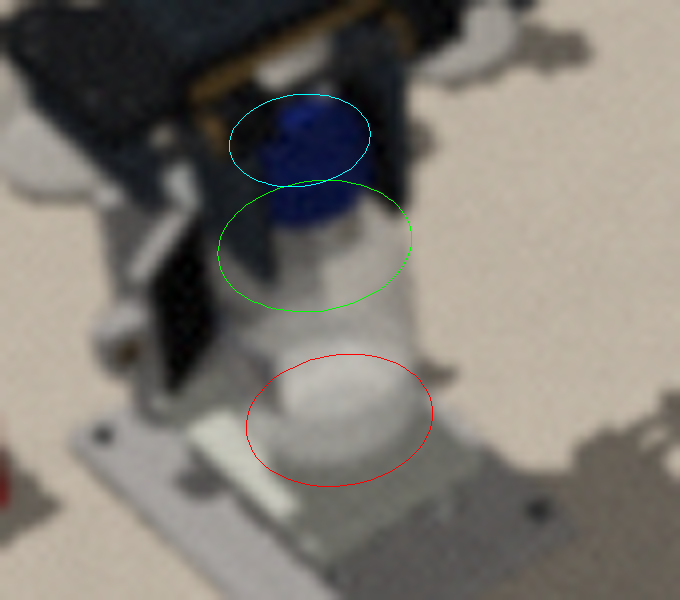

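Emit:
move_arm(translation=[[0,-1,-8],[0,0,-4],[0,0,0],[0,0,0]], rotation=[[0,0,0],[0,0,0],[0,0,0],[0,0,0]])

```text
t: 9.62
tcp_pos: [512.9, 176.7, 139.0]
tcp_rot: [3.142, -0.0, 0.22]
contact_force: [0.4, -0.0, -3.7]
width: 0.53
```

Emit:
move_arm(translation=[[0,0,-1],[0,0,-1],[0,0,-1],[0,0,0],[0,0,0]], rotation=[[0,0,0],[0,0,0],[0,0,0],[0,0,0],[0,0,0]])

```text
t: 10.25
tcp_pos: [512.9, 176.7, 136.0]
tcp_rot: [3.142, -0.0, 0.22]
contact_force: [-0.1, 0.9, -2.5]
width: 0.531
```

Emit:
move_arm(translation=[[0,0,-1],[0,0,-1],[0,0,-1],[0,0,0],[0,0,0]], rotation=[[0,0,0],[0,0,0],[0,0,0],[0,0,0],[0,0,0]])

```text
t: 10.88
tcp_pos: [512.9, 176.6, 133.1]
tcp_rot: [3.141, -0.0, 0.22]
contact_force: [-1.1, -1.2, 2.6]
width: 0.532
```

Contact at TCP z≈136 as measured (foot top 40). Continue down.

Emit:
move_arm(translation=[[0,0,-2],[0,0,-2],[0,0,-1],[0,0,0],[0,0,0]], rotation=[[0,0,0],[0,0,0],[0,0,0],[0,0,0],[0,0,0]])

```text
t: 11.5
tcp_pos: [513.0, 176.7, 128.1]
tcp_rot: [3.142, -0.0, 0.22]
contact_force: [-1.3, 0.1, 5.1]
width: 0.531
```

Emit:
move_arm(translation=[[0,0,-1],[0,0,-1],[0,0,0],[0,0,0]], rotation=[[0,0,0],[0,0,0],[0,0,0],[0,0,0]])

```text
t: 12.0
tcp_pos: [513.0, 176.7, 126.1]
tcp_rot: [3.142, -0.0, 0.22]
contact_force: [-1.3, -1.2, 4.4]
width: 0.527
```

Emit:
move_arm(translation=[[0,0,-1],[0,0,0],[0,0,0]], rotation=[[0,0,0],[0,0,0],[0,0,0]])

```text
t: 12.38
tcp_pos: [513.0, 176.7, 125.9]
tcp_rot: [3.142, -0.001, 0.22]
contact_force: [-2.0, -0.7, 10.2]
width: 0.526
```

Emit:
move_arm(translation=[[3,0.7,0],[4,0.9,0],[5,1.1,0],[5,1.1,0],[3,0.6,0]], rotation=[[0,0,0],[0,0,0],[0,0,0],[0,0,0],[0,0,0]])

```text
t: 13.0
tcp_pos: [532.5, 181.1, 125.9]
tcp_rot: [-3.141, 0.001, 0.22]
contact_force: [-4.7, -0.9, 10.7]
width: 0.53
```

Emit:
move_arm(translation=[[3,0.7,0],[3,0.6,0],[2,0.5,0],[0,0,0]], rotation=[[0,0,0],[0,0,0],[0,0,0],[0,0,0]])

```text
t: 13.5
tcp_pos: [540.6, 182.9, 125.9]
tcp_rot: [-3.141, 0.0, 0.22]
contact_force: [-3.1, -1.5, 9.6]
width: 0.53
```

Emit:
move_arm(translation=[[1,0.2,0],[1,0.2,0],[1,0.3,0],[0,0,0]], rotation=[[0,0,0],[0,0,0],[0,0,0],[0,0,0]])

```text
t: 14.0
tcp_pos: [543.4, 183.5, 125.9]
tcp_rot: [-3.142, 0.0, 0.22]
contact_force: [-3.5, -1.6, 10.8]
width: 0.532
```

Emit:
move_arm(translation=[[1,0.2,0],[1,0.2,0],[0,0,0]], rotation=[[0,0,0],[0,0,0],[0,0,0]])

```text
t: 14.38
tcp_pos: [544.7, 183.8, 125.9]
tcp_rot: [-3.141, 0.002, 0.22]
contact_force: [-4.6, -1.2, 11.0]
width: 0.53
```

Emit:
move_arm(translation=[[1,0.2,0],[0,0,0],[0,0,0]], rotation=[[0,0,0],[0,0,0],[0,0,0]])

```text
t: 14.75
tcp_pos: [544.7, 183.9, 125.9]
tcp_rot: [-3.141, 0.004, 0.219]
contact_force: [-8.2, -1.4, 13.1]
width: 0.526
```

Emit:
move_arm(translation=[[1,0.2,0],[0,0,0],[0,0,0]], rotation=[[0,0,0],[0,0,0],[0,0,0]])

```text
t: 15.12
tcp_pos: [544.7, 183.9, 125.9]
tcp_rot: [-3.141, 0.006, 0.219]
contact_force: [-10.5, -2.1, 15.3]
width: 0.527
```

```bash
python3 - <<'E'
from rig import r
from h import *
s=r.sense();print(np.round(s["tcp_pos"],1),np.round(s["tcp_rot"],4),np.round(s["contact_force"],2),np.round(s["ft_torque"],3),s["width"])
im=[r.capture(n)["image"][:,:,::-1].copy() for n in("top","scene")]
cv2.imwrite("pics/z8.png",np.hstack([cv2.resize(im[0][150:250,160:260],None,fx=4,fy=4),cv2.resize(im[1][180:280,170:270],None,fx=4,fy=4)]))
E
```

```text
[544.7 183.9 125.9] [-3.1413  0.0061  0.2192] [-10.51  -2.06  15.29] [-0.309  1.57  -0.116] 0.5267505129347045
```

View pics/z8.png

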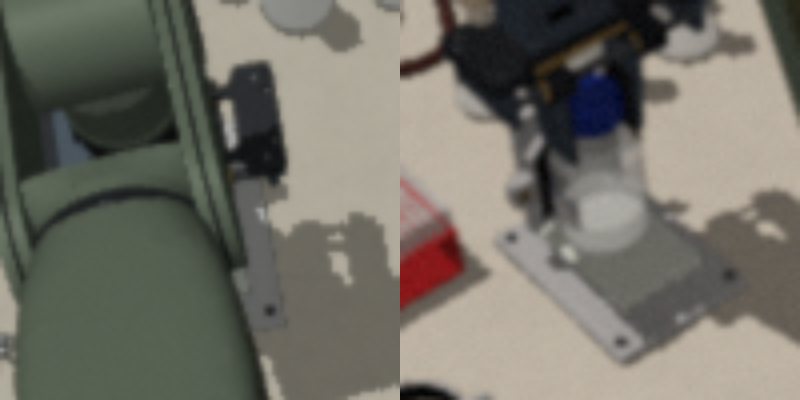

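Emit:
move_arm(translation=[[-0.2,1,0],[0,0,0],[0,0,0]], rotation=[[0,0,0],[0,0,0],[0,0,0]])

```text
t: 15.6
tcp_pos: [544.8, 184.1, 125.9]
tcp_rot: [3.14, 0.006, 0.22]
contact_force: [-8.4, -3.5, 14.0]
width: 0.531
```

Emit:
move_arm(translation=[[0.2,-1,0],[0.2,-1,0],[0,0,0],[0,0,0]], rotation=[[0,0,0],[0,0,0],[0,0,0],[0,0,0]])

```text
t: 16.1
tcp_pos: [544.9, 184.0, 125.9]
tcp_rot: [-3.139, 0.006, 0.219]
contact_force: [-10.3, 1.9, 13.5]
width: 0.531
```

Emit:
move_arm(translation=[[-0.2,1,0],[0,0,0],[0,0,0]], rotation=[[0,0,0],[0,0,0],[0,0,0]])

```text
t: 16.48
tcp_pos: [544.9, 184.1, 125.9]
tcp_rot: [-3.141, 0.006, 0.219]
contact_force: [-9.4, -0.9, 13.9]
width: 0.532
```

Emit:
move_arm(translation=[[0.5,0.1,0],[0,0,0],[0,0,0],[0,0,0]], rotation=[[0,0,0],[0,0,0],[0,0,0],[0,0,0]])

```text
t: 16.98
tcp_pos: [544.9, 184.1, 125.9]
tcp_rot: [-3.141, 0.007, 0.219]
contact_force: [-11.1, -2.2, 15.6]
width: 0.533
```

Emit:
move_arm(translation=[[0,0,0],[0,0,0],[0,0,0],[0,0,0]], rotation=[[0,0,0],[0,0,0],[0,0,0],[0,0,0]])

```text
t: 17.48
tcp_pos: [544.9, 184.1, 125.9]
tcp_rot: [-3.141, 0.007, 0.219]
contact_force: [-10.9, -1.6, 15.2]
width: 0.533
```

```bash
python3 - <<'E'
from rig import r
from h import *
F=[]
for i in range(6):
    im=r.capture("scene")["image"][:,:,::-1].copy();s=r.sense();F.append(s["contact_force"])
print(np.round(F,1).tolist(),np.round(s["tcp_pos"],1),np.round(s["tcp_rot"],4),s["width"])
P=s["tcp_pos"];b=P[2]-96
v=cv2.resize(im[175:250,175:260],None,fx=8,fy=8,interpolation=cv2.INTER_CUBIC)
for z,rad,col in((b,34.5,(0,0,255)),(b+88,34.5,(0,255,0)),(b+138,24.5,(255,255,0))):
    c=np.array([proj("scene",[P[0]+rad*np.cos(a),P[1]+rad*np.sin(a),z]) for a in np.linspace(0,6.28,80)])
    cv2.polylines(v,[((c-175+.5)*8).astype(int)],True,col,1)
cv2.imwrite("pics/z9.png",v)
E
```

```text
[[-10.1, -1.9, 15.1], [-11.0, -1.4, 14.9], [-10.7, -1.6, 15.3], [-10.8, -1.2, 15.9], [-11.3, -1.5, 14.6], [-11.0, -1.7, 15.3]] [544.9 184.1 125.9] [-3.141   0.0068  0.2193] 0.5301465339730903
```

View pics/z9.png

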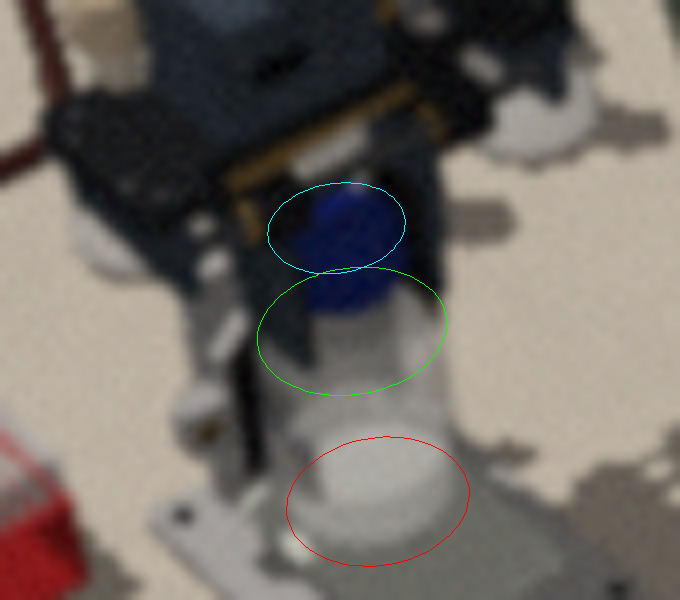

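```bash
python3 -c "
from rig import r
print(r.sign_off())"
```

```text
the job is handed in; nothing more can be done
None
```

The bottle is loaded in the station, and the arm is still holding it upright, pressed down and pushed into the V. I handed the job in at about 18 s.

**What I did:**
- I gripped the cap at 55 N.
- I stood the bottle on the front of the foot plate and pressed it straight down to the stop. Contact came at 40 mm and travel was about 10 mm, where the force rose sharply.
- I slid it about 32 mm back under the lip until it met the V.

**Last checks:**
- **Push:** the steady push at the wrist is about 11 N. Foot plate friction takes perhaps 1–3 N of that, so roughly 8–10 N reaches the V.
- **Down force:** the hand presses down with about 15 N, where about 6 N is needed. The height stayed unchanged through the last second.
- **Seating:** nudging it 1 mm sideways each way moved it no more than about 0.2 mm, so it rests on both faces of the V.
- **Upright:** the tool is tilted 0.007 rad (0.4°). The last picture shows the bottle upright to within about a pixel.

**What disagreed or could not be done:**
- The two cameras placed the station up to about 5 mm apart, so I used a value between them and found the seat by touch. It came about 2.5 mm short of the camera estimate.
- The arm hid part of the bottle in the scene camera, so its height before the grasp was only checked roughly. Grip width and foot plate contact then confirmed it.

I kept clear of the small bottle, the flask, the clamp half and the look-alikes, though I did not measure their positions again at the end.

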